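Shut and pin the artefact transit case

ROBOT

A 6-joint arm with a two-finger parallel gripper is mounted at the origin on the work surface. World frame = base frame: x ahead of the robot, y to its left, z up, the work surface at z = 0. Lengths are in m, angles in rad, forces in N, time in s.
With the tool pointing down it reaches from about 0.275 to 0.725 m from the base axis. Payload 5.6 kg.
Tool frame: the origin (TCP) lies on the centre line of the jaws, within the pads' length; the fingertips stand 22 mm ahead of it and the grasp point (between the pads) lies 3 mm ahead of it; x points along the fingers, y is the direction in which the jaws open and shut, and the axes are right-handed (so a half turn about x gives the same grasp; the last joint's range is limited). The gripper opens to 85 mm and grips with 20 to 120 N. Pads are 22 mm wide; open, the fingers measure 114 mm over their backs; the gripper's body (76 mm by 85 mm) begins 54 mm behind the grasp point. The pads swing forward as they close: fully open they stand 13 mm farther back than shut.
Start: joints at [1.391, 0.255, 0.108, 0, -1.424, -0.285], TCP at [0.247, 0.492, 0.253] pointing down, gripper open.
Joint ranges: [-2.95, 2.95], [-1.21, 1.97], [-1.09, 1.5], [-2.87, 1.71], [-2.94, -0.07], [-3.05, 3.05]. Speed limits (rad/s): [2.57, 2.57, 3.14, 3.14, 3.14, 3.14].

INTERFACE

Orientations are given as a rotation vector (axis times angle).
In Python, from bench import observe, snapshot, hand_in, find_in, trace gives the robot as it stands.
- The arm moves only by the tool apply_moves, never from a script. Its argument "moves" is a list of rows, each an object of numbers: "tx", "ty", "tz": the shift along the tool's x, y, z in units of 200 mm (1.0 is 200 mm); "yaw": the turn about the tool's x in units of 1.5 rad (1.0 is 1.5 rad); "jaw": the gripper command: -1 is shut, 1 is fully open, values between are in proportion. In form: [{"tx": .., "ty": .., "tz": .., "yaw": .., "jaw": ..}, ...]. A call has 1 to 20 rows; each row is the pose to reach, as a shift and turn from the pose commanded when the call began, along the tool's axes at that moment; what a row does not reach only later rows make up. A row lasts 1/10 s, in which the tool goes at most 50 mm and 8.59 degrees, less where a joint would pass 70% of its speed; a pose out of reach is approached as far as the arm can. A call with a number of a shift or a turn outside -1 to 1 is refused whole. A call with a gripper value outside its range is refused whole. The fingers move at their own pace and stop on an object; "newtons" is the grip in N (left out, the last holds). Time passes only in rows, so rows that repeat a pose let the fingers close. It gives the time, the measured TCP pose, the force and the opening at its end, in the units of the state.
- observe(): the state, without advancing time (a new reading comes with each control period).
- snapshot(name): name is "scene" or "top" or "wrist"; returns a dict with "pixels" (420x560x3 uint8, blue, green, red), "camera_matrix" (3x3 intrinsics, pixels), "k1" (the pictures are not rectified: a ray, as slopes to the right and down, at radius r is drawn at 1 + k1 r^2 times it, then the intrinsics apply), "camera_from_world" (4x4, takes a point from world to camera coordinates); the wrist camera has in their place "hand_eye" (4x4, takes a point from camera to tool coordinates, whose origin is the TCP and whose axes are the tool frame's). Camera axes: x right, y down, z forward; pixel columns grow to the right and rows downward; lengths in m; the calibration is good to about 2 mm. A picture is of the moment at which its call begins: read the wrist's pose just before it. There is no depth.
- hand_in(): hands the job in, once; it reports no verdict.
Trained networks look in the newest picture that a camera, given by its name, has taken for a name from the list of things; names that differ only in an ending like _2 or _b are one class to them, and where a whole thing is asked for, a point or a joint stands for the part that bears it (a point fixed in the world has none). Each returns a list of dicts, best first, with "p" (0 to 1); they miss things now and then, are a little off and sometimes report something else, mostly with a low value. They report only what shows in the picture. A call takes as long as a camera call. They do not tell look-alikes from the thing itself.
- find_in(camera, thing): "position" ([row, column] in pixels, amid what is visible of it).
- trace(camera, thing): "region" (420x560 bool, what is visible of it) and "position" ([row, column] in pixels, amid what is visible of it).
The state is a dict: "clock": time; "joint_positions": joint angles; "qvel": joint speeds; "tau": joint torques, N m; "position": TCP position; "ee_rot": TCP orientation; "force": force on the tool from outside, world axes, zero at the start; "torque": the same for the moment, N m; "width": finger opening in m.
Only numpy, scipy, OpenCV 4.12 (cv2) and the standard library are available. Lean on these libraries where they do the work, as an engineer would, in place of code of your own. Each camera call takes 0.05 s, during which the arm holds its last target.

TASK

The open-topped plywood transit case is packed: fold its under leaf down first, then its over leaf (the one with the raised overlapping lip) on top of it. Take the long pin with the straight cylindrical grip out of the wooden stand and push it through the holes of both leaves until its flange is fully down on the case. Finish while still pressing the pin down so that the sprung over leaf stays tightly shut (do not let go or back off), and leave the ball-knobbed plug, the jar and the brush alone.

Things in the scene. Friction and masses are not known exactly. Their poses are not given: they have to be found in the camera images.
- case: Fixed plywood case, 180 mm (its x) by 220 mm (its y) by 90 mm high, two pots inside. Origin: centre of its underside, z up. Two leaves close its top, hinged along x on the top rim: under leaf on its +y side, over leaf on its -y side. A crossbar inside has a 17 mm socket, 30 mm deep and open below, under the leaves' holes.
- leaf_under (a joint): Opening angle of the under leaf (rad): 0 = shut on the rim, grows as it opens upward. Flat plywood, 180 mm wide, 130 mm from hinge to free edge, from 0 to 10 mm above the hinge line, 17 mm hole 110 mm from the hinge. Its stiff hinge keeps it where it is left; about 3 N near the free edge moves it: it can be pushed shut with closed fingers on its outer face.
- leaf_over (a joint): Opening angle of the over leaf (rad): 0 = fully shut. Stiff hinge as the under leaf. Folded down and left, two spring buffers in the rim hold it about 0.03 to 0.08 rad open, and the pin still passes the holes like that; about 9 N downward at the hole shuts it fully, and it rises again when let go.
- leaf_under_hinge (a point): Midpoint of the under leaf's hinge line, on the case's top rim, 90 mm above the table.
- leaf_over_hinge (a point): Midpoint of the over leaf's hinge line, on the case's top rim, 90 mm above the table. The leaf: 180 mm wide; a 10 mm board out to 88 mm from the hinge, and on its outer face a second 10 mm board, the lip, from 64 to 130 mm, its outer face 20.5 mm above the hinge line, with a 17 mm hole 110 mm from the hinge.
- leaf_under_hole (a point): Centre of the under leaf's hole, on its outer (upper) face; moves with the leaf.
- leaf_over_hole (a point): Centre of the over leaf's hole, on the outer (upper) face of the lip; moves with the leaf.
- case_hole (a point): Fixed point in the case on the vertical axis of the socket, where the centre of the over leaf's hole lies when it is fully shut: 110.5 mm above the table.
- stand: Fixed wooden block 150 mm (its x) by 55 mm by 60 mm high, origin at the centre of its underside, with two 17 mm holes 45 mm either side of its middle along its x; the pin stands in one and the plug in the other, either way round.
- pin: The pin, upright, origin at the centre of its foot, z up. Steel shank 12 mm thick, 55 mm long, foot tapered to 7 mm; then a flange 32 mm in diameter, 6 mm thick; then a straight wooden cylindrical grip 24 mm in diameter, 40 mm high; 101 mm in all, about 90 g. In the stand its flange rests on the block's top, so its foot is 5 mm above the table.
- pin_flange (a point): Centre of the underside of the pin's flange, 55 mm above its foot.
- plug: Bystander: short plug in the stand's other hole, same flange but with a 32 mm ball knob instead of a straight grip; origin at its foot. Not to be used.
- jar: Bystander: closed terracotta jar, 76 mm in diameter, 110 mm high, origin under its centre, beyond the case.
- brush: Bystander: hand brush 190 mm long lying on the table on the left of the case, origin under its middle.
Not all that is in view belongs to the job. What is shaped like the pin but turquoise is not meant.

How it is judged:
By the outcome, as a careful person would: the job done as asked, in the order asked, and still so for the second after the job is handed in, while the arm keeps its last pose, push and grip.
It also fails if it takes over 66 s, if anything falls off the work surface, if the arm or the gripper's body presses on something with over 40 N, if the wrist force passes 120 N, or if a joint passes its speed limit or range.

## Working session

There is one attempt and no reset: what is moved stays moved. The work goes in short steps, Python scripts to look and compute and a tool call to move; the robot and the scene stay as the last step left them, time stands still between calls to the robot, and variables do not carry over. Pictures are saved under pics/ and viewed, and the job is handed in when it is done.

Besides the shell and the picture viewer there is one more tool, called after "Call:" as a command line: name --argument value ..., lists and objects as JSON in quotes. apply_moves: Moves the arm, as the interface text tells. Its arguments: {"type":"object","properties":{"moves":{"type":"array","items":{"type":"object","properties":{"tx":{"type":"number","minimum":-1,"maximum":1},"ty":{"type":"number","minimum":-1,"maximum":1},"tz":{"type":"number","minimum":-1,"maximum":1},"yaw":{"type":"number","minimum":-1,"maximum":1},"jaw":{"type":"number"}}}},"newtons":{"type":"number"}},"required":["moves"]}

```bash
ls; mkdir -p pics; python3 - <<'E'
from bench import *
import cv2
s=observe()
for k,v in s.items(): print(k,v)
for n in ("scene","top","wrist"):
    d=snapshot(n); cv2.imwrite(f"pics/a_{n}.png",d["pixels"])
    print(n,d["camera_matrix"],d["k1"],d.get("camera_from_world"),d.get("hand_eye"))
    for t in ["case","leaf_under","leaf_over","leaf_under_hole","leaf_over_hole","leaf_under_hinge","leaf_over_hinge","case_hole","stand","pin","pin_flange","plug","jar","brush"]:
        try: print(t,[(round(r["p"],2),[int(x) for x in r["position"]]) for r in find_in(n,t)][:4])
        except Exception as e: print(t,e)
print(observe()["clock"])
E
```

```text
pics
clock 0.0
joint_positions [ 1.39061133e+00  2.55755684e-01  1.07007212e-01 -5.02756723e-04
 -1.42393638e+00 -2.84577071e-01]
qvel [-0.00048751  0.00117008  0.0013281   0.00111234 -0.00120844  0.00114403]
tau [-2.11765591e-04 -3.86628592e+01  2.37942678e+01  5.36519051e+00
 -6.05987370e-03 -3.30243310e-06]
position [0.24625821 0.49126622 0.25238798]
ee_rot [-1.96310992  0.46668309  1.96391313]
force [-0.04314161 -0.52870261 -0.18455218]
torque [-0.00357956 -0.07573447  0.02622407]
width 0.08506997142172168
scene [[397.32533315   0.         278.55982163]
 [  0.         397.32533315 207.89779908]
 [  0.           0.           1.        ]] -0.0682678922779524 [[ 0.73508578  0.67779994 -0.01536675 -0.46758562]
 [ 0.43649171 -0.49048295 -0.75425557 -0.20695064]
 [-0.51877151  0.54773508 -0.6564011   1.35550954]
 [ 0.          0.          0.          1.        ]] None
case [(0.96, [196, 271]), (0.36, [157, 288])]
leaf_under []
leaf_over [(0.56, [196, 254])]
leaf_under_hole [(0.63, [158, 288])]
leaf_over_hole [(0.72, [194, 255])]
leaf_under_hinge [(0.74, [159, 287])]
leaf_over_hinge []

[... 1189 characters left out ...]
42, [222, 271])]
jar [(0.56, [140, 275])]
brush [(0.85, [216, 126]), (0.23, [231, 239])]
wrist [[317.66019851   0.         273.75911418]
 [  0.         317.66019851 209.07329016]
 [  0.           0.           1.        ]] -0.003988032947008392 None [[-1.86056813e-04 -2.81844129e-01  9.59460188e-01 -1.21043486e-01]
 [ 9.99998409e-01  1.64951672e-03  6.78468088e-04 -8.06945736e-04]
 [-1.77386787e-03  9.59458788e-01  2.81843374e-01 -7.12162108e-02]
 [ 0.00000000e+00  0.00000000e+00  0.00000000e+00  1.00000000e+00]]
case []
leaf_under []
leaf_over []
leaf_under_hole []
leaf_over_hole []
leaf_under_hinge []
leaf_over_hinge []
case_hole []
stand []
pin []
pin_flange []
plug []
jar []
brush []
2.25
```

View pics/a_scene.png

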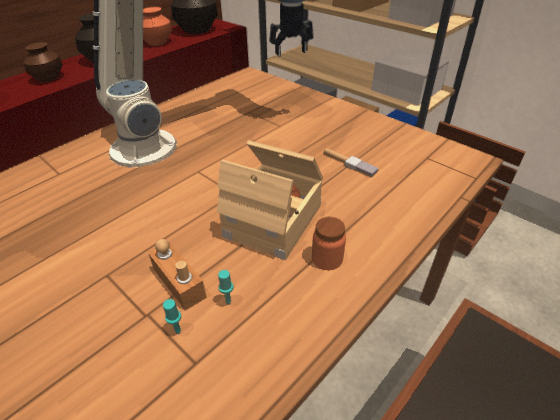

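View pics/a_top.png

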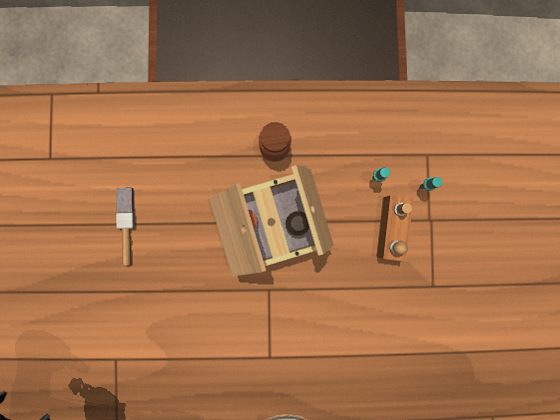

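```bash
python3 - <<'E'
import cv2
a=cv2.imread("pics/a_scene.png"); t=cv2.imread("pics/a_top.png")
cv2.imwrite("pics/b1.png",cv2.resize(a[220:345,100:270],None,fx=4.5,fy=4.5,interpolation=cv2.INTER_CUBIC))
cv2.imwrite("pics/b2.png",cv2.resize(t[130:290,340:460],None,fx=3.7,fy=3.7,interpolation=cv2.INTER_CUBIC))
cv2.imwrite("pics/b3.png",cv2.resize(t[110:320,190:350],None,fx=2.8,fy=2.8,interpolation=cv2.INTER_CUBIC))
E
```

```text
(no output)
```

View pics/b1.png

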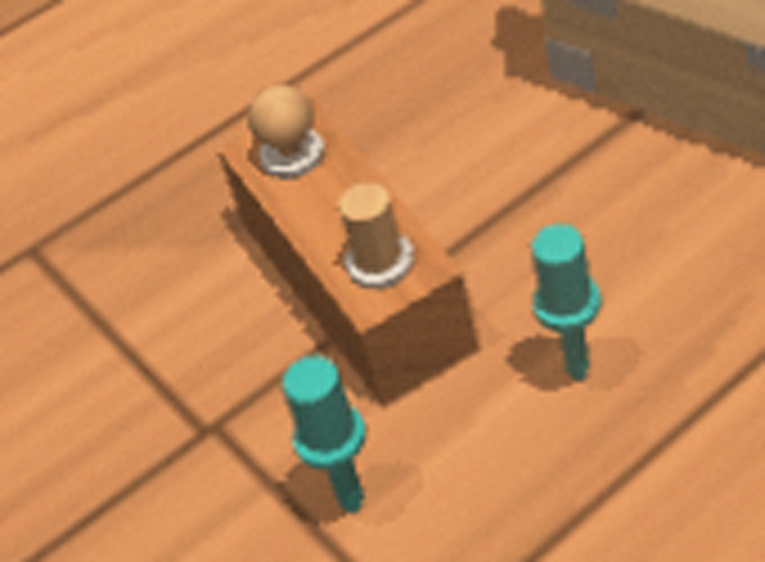

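View pics/b2.png

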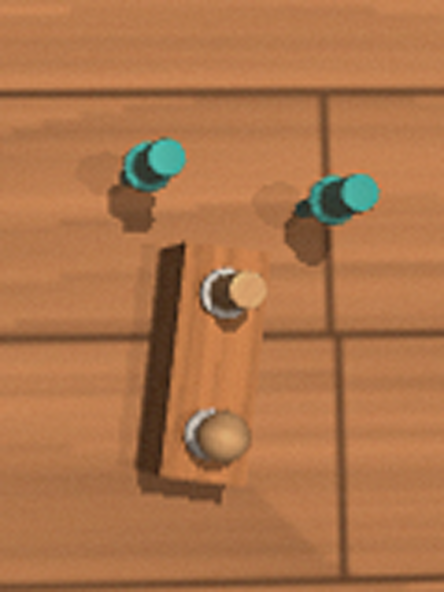

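View pics/b3.png

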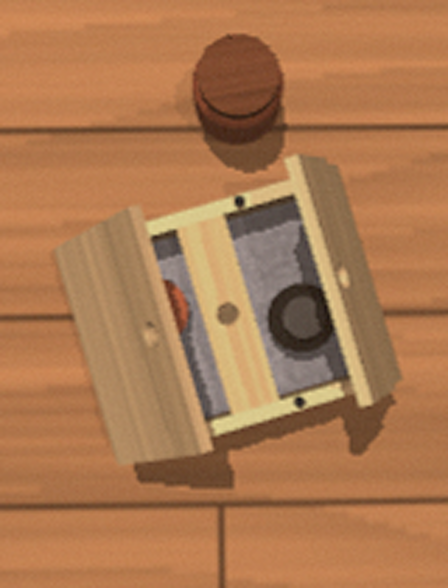

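```bash
cat > h.py <<'E'
import numpy as np, cv2
from scipy.spatial.transform import Rotation as R
from bench import *
def toworld(d,st=None):
    if d.get("camera_from_world") is not None: return np.linalg.inv(np.array(d["camera_from_world"]))
    T=np.eye(4);T[:3,:3]=R.from_rotvec(st["ee_rot"]).as_matrix();T[:3,3]=st["position"]
    return T@np.array(d["hand_eye"])
def proj(d,P,W):
    P=np.atleast_2d(P);C=np.linalg.inv(W);q=P@C[:3,:3].T+C[:3,3]
    s=q[:,:2]/q[:,2:]; s=s*(1+d["k1"]*(s**2).sum(1,keepdims=True))
    K=np.array(d["camera_matrix"]);return s@K[:2,:2].T+K[:2,2]   # col,row
def ray(d,colrow,W):
    K=np.array(d["camera_matrix"]);m=(np.array(colrow,float)-K[:2,2])/[K[0,0],K[1,1]]
    s=m.copy()
    for _ in range(20): s=m/(1+d["k1"]*(s@s))
    v=W[:3,:3]@np.array([s[0],s[1],1]);return W[:3,3],v/np.linalg.norm(v)
def atz(d,colrow,W,z):
    o,v=ray(d,colrow,W);return o+v*(z-o[2])/v[2]
E
python3 - <<'E'
from h import *
import pickle
st=observe(); print(R.from_rotvec(st["ee_rot"]).as_matrix().round(3))
D={}
for n in ("scene","top"):
    d=snapshot(n);D[n]=d
    for t in ("pin","pin_flange","plug","case"):
        for r in trace(n,t)[:4]:
            m=r["region"];ys,xs=np.where(m);print(n,t,round(r["p"],2),np.round(r["position"],1),m.sum(),(ys.min(),ys.max(),xs.min(),xs.max()))
pickle.dump(D,open("D.pkl","wb"))
d=D["top"];W=toworld(d)
# manual points
sock=(190+228/2.8,110+313/2.8); b1=(190+240/2.8,110+202/2.8); b2=(190+300/2.8,110+401/2.8)
for n,p,z in (("sock",sock,.088),("buf1",b1,.09),("buf2",b2,.09)): print(n,atz(d,p,W,z).round(4))
gp=(340+248/3.7,130+291/3.7);fl=(340+227/3.7,130+294/3.7)
pk=(340+224/3.7,130+437/3.7)
print("grip top",atz(d,gp,W,.106).round(4),"flange",atz(d,fl,W,.063).round(4),"knob",atz(d,pk,W,.085).round(4))
d=D["scene"];W=toworld(d)
print("s grip top",atz(d,(100+365/4.5,220+201/4.5),W,.106).round(4),"flange",atz(d,(100+378/4.5,220+254/4.5),W,.066).round(4))
E
```

```text
[[-0.    -0.448 -0.894]
 [-0.    -0.894  0.448]
 [-1.     0.     0.   ]]
scene pin 0.96 [315.4 169.3] 353 (np.int64(300), np.int64(333), np.int64(163), np.int64(180))
scene pin 0.92 [284.4 224.7] 359 (np.int64(270), np.int64(304), np.int64(218), np.int64(232))
scene pin 0.73 [273.4 182.7] 286 (np.int64(260), np.int64(283), np.int64(176), np.int64(191))
scene pin_flange 0.97 [312.7 169.8] 409 (np.int64(299), np.int64(333), np.int64(162), np.int64(180))
scene pin_flange 0.92 [283.8 224. ] 350 (np.int64(270), np.int64(302), np.int64(218), np.int64(232))
scene pin_flange 0.51 [271.8 183.3] 278 (np.int64(260), np.int64(283), np.int64(176), np.int64(191))
scene plug 0.72 [245.2 162.7] 269 (np.int64(239), np.int64(259), np.int64(155), np.int64(171))
scene case 0.91 [194.7 270.8] 8840 (np.int64(141), np.int64(258), np.int64(217), np.int64(322))
scene case 0.53 [160.1 291.5] 1401 (np.int64(141), np.int64(179), np.int64(247), np.int64(322))
top pin 0.71 [205.9 400.5] 169 (np.int64(203), np.int64(215), np.int64(394), np.int64(410))
top pin 0.71 [185.7 431.9] 212 (np.int64(177), np.int64(190), n
[... 253 characters left out ...]
np.int64(168), np.int64(181), np.int64(373), np.int64(389))
top pin_flange 0.61 [208.9 401.5] 191 (np.int64(203), np.int64(215), np.int64(394), np.int64(411))
top pin_flange 0.54 [184.7 432.6] 190 (np.int64(177), np.int64(189), np.int64(421), np.int64(441))
top plug 0.56 [250.  397.9] 216 (np.int64(241), np.int64(254), np.int64(390), np.int64(407))
top case 0.98 [220.3 272.7] 9015 (np.int64(165), np.int64(276), np.int64(210), np.int64(333))
sock [0.5897 0.0277 0.088 ]
buf1 [0.6789 0.0169 0.09  ]
buf2 [ 0.5185 -0.029   0.09  ]
grip top [ 0.6146 -0.2754  0.106 ] flange [ 0.6149 -0.277   0.063 ] knob [ 0.5258 -0.2654  0.085 ]
s grip top [ 0.6176 -0.2742  0.106 ] flange [ 0.6155 -0.2739  0.066 ]
```

```bash
cat >> h.py <<'E'
def leafpts(pose,th,side,uvs):
    # uvs: (x, dist from hinge, height) ; side +1 under(+y) , -1 over
    x,y,yaw=pose;out=[]
    for a,r,h in uvs:
        yy=side*(0.110-(r*np.cos(th)-h*np.sin(th))) if False else side*(0.110-r*np.cos(th)+h*np.sin(th)); zz=0.09+r*np.sin(th)+h*np.cos(th)
        out.append([x+a*np.cos(yaw)-yy*np.sin(yaw),y+a*np.sin(yaw)+yy*np.cos(yaw),zz])
    return np.array(out)
def casept(pose,p):
    x,y,yaw=pose;p=np.atleast_2d(p);c,s=np.cos(yaw),np.sin(yaw)
    return np.c_[x+c*p[:,0]-s*p[:,1],y+s*p[:,0]+c*p[:,1],p[:,2]]
def overlay(d,W,pose,tu,to,img):
    U=[(-.09,0,.01),(.09,0,.01),(.09,.13,.01),(-.09,.13,.01)]
    O=[(-.09,.064,.0205),(.09,.064,.0205),(.09,.13,.0205),(-.09,.13,.0205)]
    c=[(-.09,-.11,.09),(.09,-.11,.09),(.09,.11,.09),(-.09,.11,.09)]
    for P,col in ((leafpts(pose,tu,1,U),(0,255,0)),(leafpts(pose,to,-1,O),(255,0,255)),(casept(pose,c),(255,255,0))):
        q=proj(d,P,W)*2
        cv2.polylines(img,[q.round().astype(np.int32)],True,col,1)
    for P in (leafpts(pose,tu,1,[(0,.11,.01)]),leafpts(pose,to,-1,[(0,.11,.0205)]),casept(pose,[(0,0,.088)])):
        q=proj(d,P,W)[0]*2; cv2.circle(img,tuple(q.round().astype(int).tolist()),2,(0,0,255),-1)
    return img
E
python3 - <<'E'
from h import *
import pickle
from scipy.optimize import least_squares
D=pickle.load(open("D.pkl","rb"))
c=lambda a,b:(190+a/2.8,110+b/2.8)
d=D["top"];W=toworld(d)
obs=dict(sock=c(228,313),uh=c(150,335),oh=c(343,278),u=[c(55,255),c(125,463),c(135,208),c(212,450)])
ds=D["scene"];Ws=toworld(ds)
def f(v):
    p=v[:3]
    e=[proj(d,casept(p,[(0,0,.088)]),W)[0]-obs["sock"],
       proj(d,leafpts(p,v[3],1,[(0,.11,.01)]),W)[0]-obs["uh"],
       proj(d,leafpts(p,v[4],-1,[(0,.11,.0205)]),W)[0]-obs["oh"]]
    q=proj(d,leafpts(p,v[3],1,[(.09,0,.01),(-.09,0,.01),(.09,.13,.01),(-.09,.13,.01)]),W)
    e+=list(q-np.array(obs["u"]))
    e.append(proj(ds,leafpts(p,v[4],-1,[(0,.11,.0205)]),Ws)[0]-np.array([253,180]))
    return np.ravel(e)
r=least_squares(f,[.59,.028,.27,1.1,1.1]);print(r.x.round(4),r.fun.round(1))
np.save("fit.npy",r.x)
for n in ("top","scene"):
    dd=D[n];img=cv2.resize(dd["pixels"],None,fx=2,fy=2,interpolation=cv2.INTER_CUBIC)
    img=overlay(dd,toworld(dd),r.x[:3],r.x[3],r.x[4],img)
    cv2.imwrite(f"pics/c_{n}.png",img[260:600,380:720] if n=="top" else img[260:540,400:680])
a=cv2.imread("pics/c_top.png");b=cv2.imread("pics/c_scene.png");b=cv2.resize(b,(340,340))
cv2.imwrite("pics/c.png",np.hstack([a,b]))
E
```

```text
[0.5892 0.026  0.2966 0.9602 1.1427] [ 0.8  0.2  2.4 -0.1 -0.1 -1.1 -0.2 -1.4 -0.9  1.5 -1.  -0.2 -0.6  1.1
  0.3 -0.5]
```

View pics/c.png

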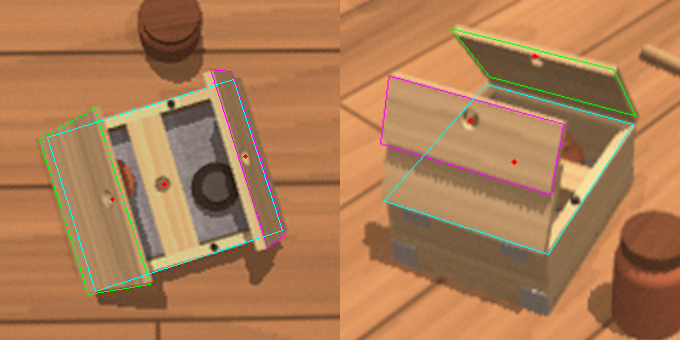

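Call:
apply_moves --moves '[{"tx": -0.15,"ty": 0.45,"tz": -1,"jaw": -1},{"tx": -0.15,"ty": 0.45,"tz": -1,"jaw": -1},{"tx": -0.15,"ty": 0.45,"tz": -1,"jaw": -1},{"tx": -0.15,"ty": 0.45,"tz": -1,"jaw": -1},{"tx": -0.15,"ty": 0.45,"tz": -1,"jaw": -1},{"tx": -0.15,"ty": 0.45,"tz": -1,"jaw": -1}]' --newtons 60

```text
$.moves[0]: bad value
```

Call:
apply_moves --moves '[{"ty": 0.45,"tz": -1,"yaw": -0.31},{"ty": 0.45,"tz": -1,"yaw": -0.31},{"ty": 0.45,"tz": -1,"yaw": -0.31},{"ty": 0.45,"tz": -1,"yaw": -0.31},{"ty": 0.45,"tz": -1,"yaw": -0.31},{"ty": 0.45,"tz": -1,"yaw": -0.31}]'

```text
$.moves[0]: bad value
```

```bash
python3 - <<'E'
from h import *
s=observe();print(s["clock"],s["position"],s["width"],s["joint_positions"].round(2),s["force"].round(1));print(R.from_rotvec(s["ee_rot"]).as_matrix().round(3))
d=snapshot("wrist");cv2.imwrite("pics/d_wrist.png",d["pixels"])
E
```

```text
2.75 [0.24650222 0.49164217 0.25327851] 0.08585588913811283 [ 1.39  0.26  0.11 -0.   -1.42 -0.28] [ 0.6 -0.2  0.3]
[[-0.    -0.448 -0.894]
 [-0.    -0.894  0.448]
 [-1.     0.    -0.   ]]
```

View pics/d_wrist.png

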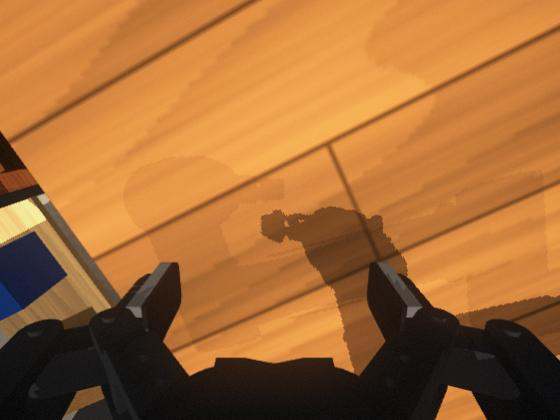

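Call:
apply_moves --moves '[{"tx": -0.15,"ty": 0.45,"tz": -1,"yaw": 0,"jaw": -1},{"tx": -0.15,"ty": 0.45,"tz": -1,"yaw": 0,"jaw": -1},{"tx": -0.15,"ty": 0.45,"tz": -1,"yaw": 0,"jaw": -1},{"tx": -0.15,"ty": 0.45,"tz": -1,"yaw": 0,"jaw": -1},{"tx": -0.15,"ty": 0.45,"tz": -1,"yaw": 0,"jaw": -1},{"tx": -0.15,"ty": 0.45,"tz": -1,"yaw": 0,"jaw": -1}]' --newtons 60

```text
clock: 3.4
position: [0.3866, 0.3195, 0.2842]
ee_rot: [-1.961, 0.467, 1.959]
force: [-0.2, 0.9, -0.1]
width: 0.0002
```

Call:
apply_moves --moves '[{"tx": 0,"ty": 0.45,"tz": -1,"yaw": -0.31,"jaw": -1},{"tx": 0,"ty": 0.45,"tz": -1,"yaw": -0.31,"jaw": -1},{"tx": 0,"ty": 0.45,"tz": -1,"yaw": -0.31,"jaw": -1},{"tx": 0,"ty": 0.45,"tz": -1,"yaw": -0.31,"jaw": -1},{"tx": 0,"ty": 0.45,"tz": -1,"yaw": -0.31,"jaw": -1},{"tx": 0,"ty": 0.45,"tz": -1,"yaw": -0.31,"jaw": -1}]'

```text
clock: 4.0
position: [0.5252, 0.1487, 0.2824]
ee_rot: [-2.219, 0.006, 2.221]
force: [1.3, 0.7, 0.1]
width: -0.0001
```

```bash
python3 - <<'E'
from h import *
s=observe();print(s["clock"],s["position"],s["width"],s["joint_positions"].round(2),s["force"].round(1));print(R.from_rotvec(s["ee_rot"]).as_matrix().round(3))
d=snapshot("wrist");cv2.imwrite("pics/d_wrist.png",d["pixels"])
E
```

```text
4.0 [0.52517247 0.14873979 0.28244926] -8.166118332549566e-05 [ 0.56  0.24  0.16  0.   -1.49  1.  ] [1.3 0.7 0.1]
[[-0.001 -0.004 -1.   ]
 [-0.001 -1.     0.004]
 [-1.     0.001  0.001]]
```

View pics/d_wrist.png

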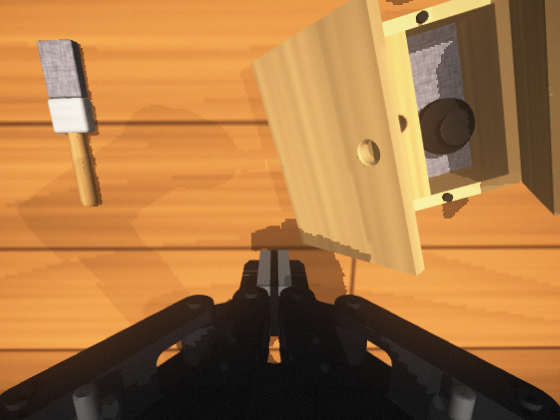

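Call:
apply_moves --moves '[{"tx": 0,"ty": 0.25,"tz": -0.21,"yaw": 0,"jaw": -1},{"tx": 0,"ty": 0.25,"tz": -0.21,"yaw": 0,"jaw": -1},{"tx": 0.2,"ty": 0.25,"tz": -0.21,"yaw": 0,"jaw": -1},{"tx": 0.39,"ty": 0.25,"tz": -0.21,"yaw": 0,"jaw": -1},{"tx": 0.44,"ty": 0.31,"tz": -0.225,"yaw": 0,"jaw": -1},{"tx": 0.48,"ty": 0.36,"tz": -0.24,"yaw": 0,"jaw": -1},{"tx": 0.54,"ty": 0.41,"tz": -0.255,"yaw": 0,"jaw": -1},{"tx": 0.6,"ty": 0.45,"tz": -0.27,"yaw": 0,"jaw": -1},{"tx": 0.65,"ty": 0.47,"tz": -0.28,"yaw": 0,"jaw": -1},{"tx": 0.7,"ty": 0.49,"tz": -0.285,"yaw": 0,"jaw": -1},{"tx": 0.75,"ty": 0.5,"tz": -0.29,"yaw": 0,"jaw": -1},{"tx": 0.79,"ty": 0.505,"tz": -0.29,"yaw": 0,"jaw": -1}]'

```text
clock: 5.25
position: [0.5815, 0.0503, 0.1244]
ee_rot: [2.221, -0.0, -2.222]
force: [0.3, 0.7, 1.6]
width: 0.0002
```

```bash
python3 - <<'E'
from h import *
s=observe();print(s["clock"],s["position"],s["force"].round(1))
a=snapshot("scene")["pixels"];b=snapshot("top")["pixels"]
cv2.imwrite("pics/e.png",np.hstack([cv2.resize(a[110:270,180:340],(400,400)),cv2.resize(b[140:300,190:350],(400,400))]))
E
```

```text
5.25 [0.58151309 0.05025299 0.12438426] [0.3 0.7 1.6]
```

View pics/e.png

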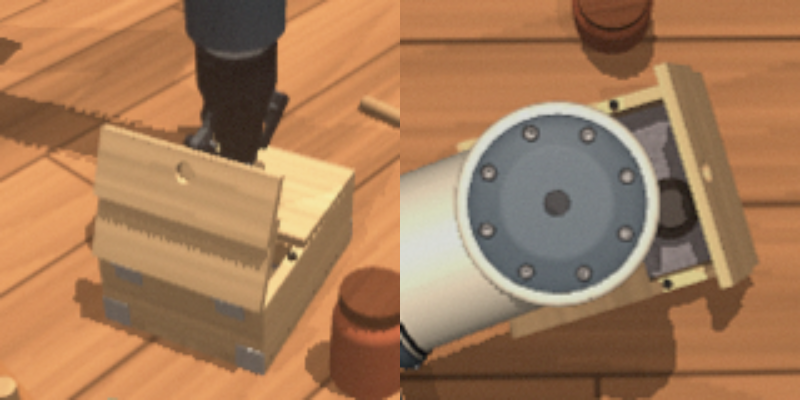

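Call:
apply_moves --moves '[{"tx": 0.02,"ty": 0,"tz": 0,"yaw": 0,"jaw": -1},{"tx": 0.03,"ty": 0,"tz": 0,"yaw": 0,"jaw": -1},{"tx": 0.03,"ty": 0,"tz": 0,"yaw": 0,"jaw": -1}]'

```text
clock: 5.65
position: [0.5817, 0.0506, 0.1219]
ee_rot: [2.223, 0.001, -2.218]
force: [-5.9, 1.0, 12.9]
width: -0.0001
```

Call:
apply_moves --moves '[{"tx": -0.25,"ty": 0,"tz": 0,"yaw": 0,"jaw": -1},{"tx": -0.5,"ty": 0,"tz": 0,"yaw": 0,"jaw": -1},{"tx": -0.75,"ty": 0,"tz": 0,"yaw": 0,"jaw": -1},{"tx": -0.86,"ty": 0.1,"tz": -0.03,"yaw": 0,"jaw": -1},{"tx": -0.86,"ty": 0.64,"tz": -0.19,"yaw": 0,"jaw": -1},{"tx": -0.86,"ty": 0.64,"tz": -0.19,"yaw": 0,"jaw": -1},{"tx": -0.86,"ty": 0.64,"tz": -0.19,"yaw": 0,"jaw": -1},{"tx": -0.86,"ty": 0.64,"tz": -0.19,"yaw": 0,"jaw": -1}]'

```text
clock: 6.45
position: [0.6197, -0.0794, 0.2908]
ee_rot: [-2.22, 0.003, 2.221]
force: [0.0, 0.3, 0.3]
width: -0.0002
```

```bash
python3 - <<'E'
from h import *
s=observe();print(s["clock"],s["position"],s["force"].round(1))
w=snapshot("wrist")["pixels"];a=snapshot("scene")["pixels"];b=snapshot("top")["pixels"]
cv2.imwrite("pics/f.png",np.vstack([np.hstack([cv2.resize(a[110:270,180:340],(300,300)),cv2.resize(b[140:300,190:350],(300,300))]),cv2.resize(w,(600,290))[:, :]]))
E
```

```text
6.45 [ 0.61970524 -0.07936302  0.29077899] [0.  0.3 0.3]
```

View pics/f.png

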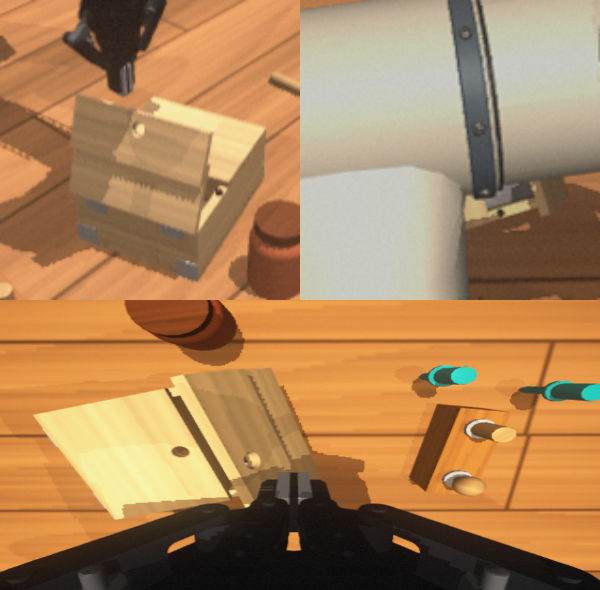

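Call:
apply_moves --moves '[{"tx": 0.2,"ty": 0,"tz": 0,"yaw": 0,"jaw": -1},{"tx": 0.35,"ty": 0,"tz": 0,"yaw": 0,"jaw": -1},{"tx": 0.37,"ty": -0.08,"tz": 0.02,"yaw": 0,"jaw": -1},{"tx": 0.4,"ty": -0.175,"tz": 0.05,"yaw": 0,"jaw": -1},{"tx": 0.45,"ty": -0.24,"tz": 0.07,"yaw": 0,"jaw": -1},{"tx": 0.5,"ty": -0.305,"tz": 0.09,"yaw": 0,"jaw": -1},{"tx": 0.57,"ty": -0.36,"tz": 0.1,"yaw": 0,"jaw": -1},{"tx": 0.635,"ty": -0.4,"tz": 0.115,"yaw": 0,"jaw": -1},{"tx": 0.69,"ty": -0.42,"tz": 0.125,"yaw": 0,"jaw": -1},{"tx": 0.74,"ty": -0.44,"tz": 0.13,"yaw": 0,"jaw": -1},{"tx": 0.78,"ty": -0.455,"tz": 0.13,"yaw": 0,"jaw": -1},{"tx": 0.8,"ty": -0.455,"tz": 0.13,"yaw": 0,"jaw": -1},{"tx": 0.8,"ty": -0.455,"tz": 0.13,"yaw": 0,"jaw": -1}]'

```text
clock: 7.9
position: [0.5934, 0.0142, 0.1327]
ee_rot: [-2.222, -0.002, 2.22]
force: [-4.5, 4.4, 9.1]
width: -0.0
```

```bash
python3 - <<'E'
from h import *
s=observe();print(s["clock"],s["position"],s["force"].round(1))
a=snapshot("scene")["pixels"]
cv2.imwrite("pics/g.png",cv2.resize(a[110:270,180:340],(500,500)))
E
```

```text
7.9 [0.59342977 0.0141725  0.13268181] [-4.5  4.4  9.1]
```

View pics/g.png

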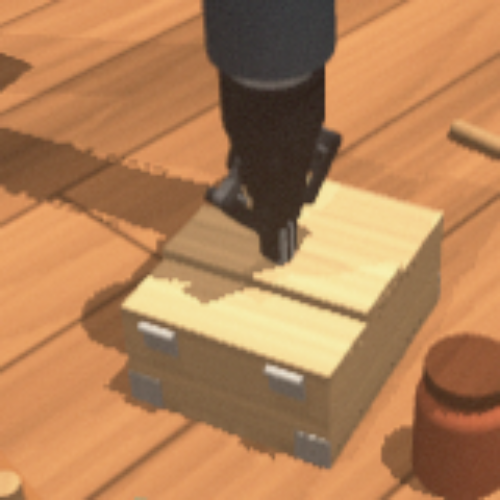

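Call:
apply_moves --moves '[{"tx": -0.2,"ty": 0,"tz": 0,"yaw": 0,"jaw": -1},{"tx": -0.45,"ty": 0,"tz": 0.1,"yaw": 0,"jaw": -1},{"tx": -0.6,"ty": -0.06,"tz": 0.25,"yaw": 0,"jaw": -1},{"tx": -0.6,"ty": -0.06,"tz": 0.25,"yaw": 0,"jaw": -1},{"tx": -0.6,"ty": -0.06,"tz": 0.25,"yaw": 0,"jaw": -1},{"tx": -0.6,"ty": -0.06,"tz": 0.25,"yaw": 0,"jaw": -1}]'

```text
clock: 8.55
position: [0.5432, 0.0253, 0.2501]
ee_rot: [2.219, -0.001, -2.224]
force: [0.7, -0.6, -1.1]
width: 0.0002
```

```bash
python3 - <<'E'
from h import *
import pickle
s=observe();print(s["clock"],s["position"],s["force"].round(1),s["qvel"].round(3))
d=snapshot("wrist");pickle.dump((s,d),open("w1.pkl","wb"))
for r in find_in("wrist","leaf_over_hole")[:3]: print(r["p"],r["position"])
e=snapshot("scene");pickle.dump(e,open("s1.pkl","wb"))
cv2.imwrite("pics/h1.png",d["pixels"])
cv2.imwrite("pics/h2.png",cv2.resize(e["pixels"][110:270,180:340],(500,500)))
E
```

```text
8.55 [0.54318133 0.02527018 0.25013447] [ 0.7 -0.6 -1.1] [-0.005  0.02  -0.007 -0.    -0.001 -0.001]
0.68 [117.6, 319.5]
```

View pics/h1.png

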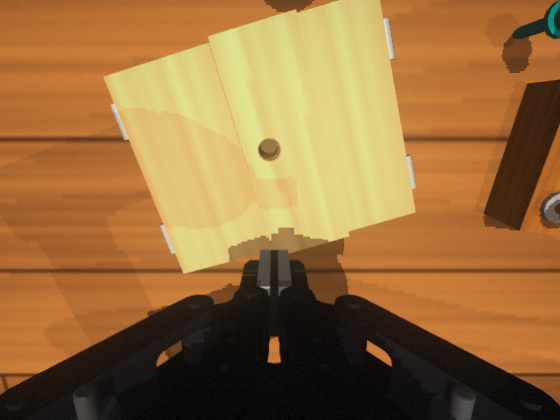

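View pics/h2.png

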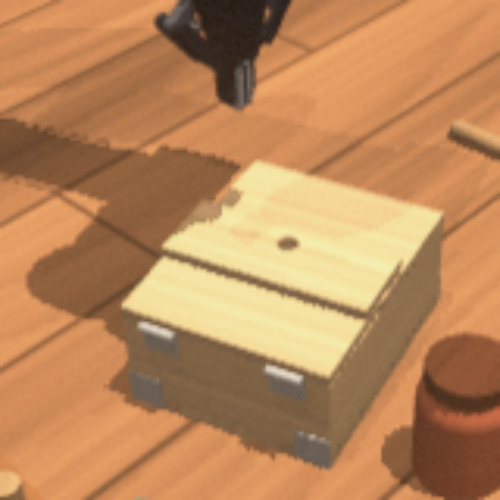

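```bash
python3 - <<'E'
from h import *
import pickle
s,d=pickle.load(open("w1.pkl","rb"));e=pickle.load(open("s1.pkl","rb"))
def blob(img,c,h):
    c0,r0=c;g=cv2.cvtColor(img[r0-h:r0+h,c0-h:c0+h],cv2.COLOR_BGR2GRAY).astype(float)
    t=(np.percentile(g,90)+g.min())/2+25;m=(g<t).astype(np.uint8)
    n,l,st,ce=cv2.connectedComponentsWithStats(m)
    i=1+np.argmin(((ce[1:]-h)**2).sum(1));print(st[i]);return ce[i]+[c0-h,r0-h]
p=blob(d["pixels"],(269,149),18);W=toworld(d,s);print("wrist",p,[atz(d,p,W,z).round(4) for z in (.1105,.117)])
c=(180+int(288*.32),110+int(243*.32));q=blob(e["pixels"],c,12);We=toworld(e);print("scene",q,[atz(e,q,We,z).round(4) for z in (.1105,.117)])
o1,v1=ray(d,p,W);o2,v2=ray(e,q,We)
A=np.c_[v1,-v2];t=np.linalg.lstsq(A,o2-o1,rcond=None)[0];print("tri",(o1+t[0]*v1).round(4),(o2+t[1]*v2).round(4))
# case yaw from hinge line / leaf edges in wrist: lip free edge
for a in ((209,36),(271,238),(105,77),(184,273),(380,0),(414,213)): print(a,atz(d,a,W,.115 if a[0]>200 else .10).round(4))
E
```

```text
[  7   7  23  23 406]
wrist [268.91133005 149.18965517] [array([0.5885, 0.03  , 0.1105]), array([0.5892, 0.0299, 0.117 ])]
[ 9 11  7  4 25]
scene [271.88 187.56] [array([0.5852, 0.033 , 0.1105]), array([0.591 , 0.0271, 0.117 ])]
tri [0.5889 0.0299 0.1142] [0.5885 0.0296 0.1143]
(209, 36) [0.67   0.0731 0.115 ]
(271, 238) [0.5132 0.0283 0.115 ]
(105, 77) [0.6439 0.16   0.1   ]
(184, 273) [0.4716 0.1108 0.1   ]
(380, 0) [ 0.6931 -0.0487  0.115 ]
(414, 213) [ 0.536  -0.0925  0.115 ]
```

Call:
apply_moves --moves '[{"tx": 0,"ty": 1,"tz": -0.1,"yaw": 0,"jaw": 0.2},{"tx": 0,"ty": 1,"tz": -0.1,"yaw": 0,"jaw": 0.2},{"tx": 0,"ty": 1,"tz": -0.1,"yaw": 0,"jaw": 0.2},{"tx": 0,"ty": 1,"tz": -0.1,"yaw": 0,"jaw": 0.2}]'

```text
clock: 9.1
position: [0.5633, -0.1756, 0.2503]
ee_rot: [2.219, 0.001, -2.223]
force: [2.0, -0.6, -0.8]
width: 0.0513
```

Call:
apply_moves --moves '[{"tx": 0,"ty": 0.5,"tz": 0,"yaw": 0,"jaw": 0.2},{"tx": 0,"ty": 0.5,"tz": 0,"yaw": 0,"jaw": 0.2},{"tx": 0.1,"ty": 0.5,"tz": 0,"yaw": 0,"jaw": 0.2},{"tx": 0.1,"ty": 0.5,"tz": 0,"yaw": 0,"jaw": 0.2},{"tx": 0.1,"ty": 0.5,"tz": 0,"yaw": 0,"jaw": 0.2}]'

```text
clock: 9.6
position: [0.5631, -0.2734, 0.2304]
ee_rot: [-2.219, -0.001, 2.224]
force: [-0.8, 0.2, 0.1]
width: 0.0511
```

```bash
python3 - <<'E'
from h import *
import pickle
s=observe();print(s["clock"],s["position"],s["width"],s["qvel"].round(3))
d=snapshot("wrist");pickle.dump((s,d),open("w2.pkl","wb"))
cv2.imwrite("pics/i.png",d["pixels"])
for r in trace("wrist","pin")[:3]: print(r["p"],r["position"])
W=toworld(d,s)
p=proj(d,[[.615,-.276,.106],[.615,-.276,.066]],W);print(p)
c=p.mean(0).astype(int);im=d["pixels"][max(c[1]-60,0):c[1]+60,max(c[0]-60,0):c[0]+60];print(c);cv2.imwrite("pics/i2.png",cv2.resize(im,None,fx=5,fy=5,interpolation=cv2.INTER_CUBIC))
E
```

```text
9.6 [ 0.56314279 -0.27343786  0.23043278] 0.051071676574906785 [ 0.022 -0.027  0.023  0.011  0.    -0.001]
0.84 [31.0, 214.3]
0.75 [62.0, 365.1]
0.75 [199.5, 23.7]
[[278.30278991 142.50569667]
 [277.68122145 138.7169054 ]]
[277 140]
```

View pics/i.png

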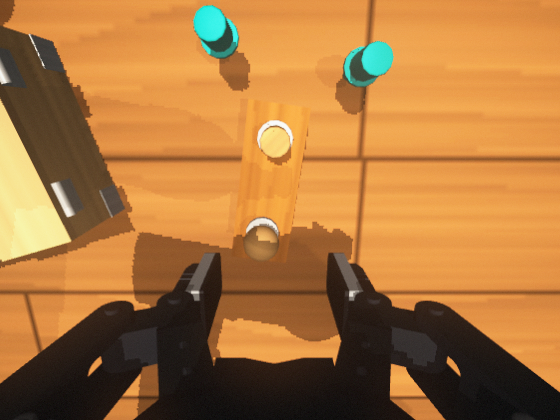

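View pics/i2.png

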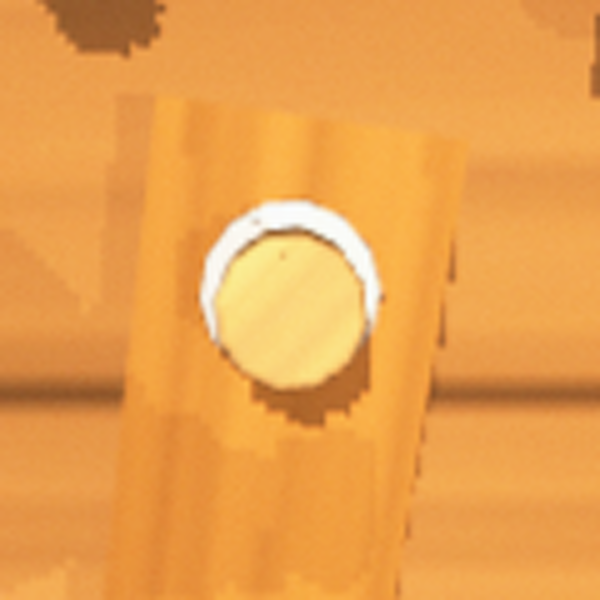

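```bash
python3 - <<'E'
from h import *
import pickle
s,d=pickle.load(open("w2.pkl","rb"));W=toworld(d,s)
print(atz(d,(275.2,142.4),W,.106).round(4),atz(d,(275.2,137.4),W,.066).round(4))
for a in ((214,31),(365,62)): print(atz(d,a,W,.1).round(4))
E
```

```text
[ 0.6151 -0.2736  0.106 ] [ 0.6161 -0.2738  0.066 ]
[ 0.692  -0.2301  0.1   ]
[ 0.6721 -0.3387  0.1   ]
```

Call:
apply_moves --moves '[{"tx": 0,"ty": 0,"tz": -0.26,"yaw": 0,"jaw": 0.2},{"tx": 0,"ty": 0,"tz": -0.26,"yaw": 0,"jaw": 0.2},{"tx": 0,"ty": 0,"tz": -0.26,"yaw": 0,"jaw": 0.2},{"tx": 0.2,"ty": 0,"tz": -0.26,"yaw": 0,"jaw": 0.2},{"tx": 0.4,"ty": 0,"tz": -0.26,"yaw": 0,"jaw": 0.2},{"tx": 0.55,"ty": 0,"tz": -0.26,"yaw": 0,"jaw": 0.2},{"tx": 0.65,"ty": 0,"tz": -0.26,"yaw": 0,"jaw": 0.2},{"tx": 0.69,"ty": 0,"tz": -0.26,"yaw": 0,"jaw": 0.2},{"tx": 0.69,"ty": 0,"tz": -0.26,"yaw": 0,"jaw": 0.2}]'

```text
clock: 10.6
position: [0.6151, -0.2732, 0.0938]
ee_rot: [2.221, 0.001, -2.221]
force: [-0.3, -0.4, 0.3]
width: 0.0514
```

Call:
apply_moves --moves '[{"tx": 0,"ty": 0,"tz": 0,"yaw": 0,"jaw": -1},{"tx": 0,"ty": 0,"tz": 0,"yaw": 0,"jaw": -1},{"tx": 0,"ty": 0,"tz": 0,"yaw": 0,"jaw": -1},{"tx": 0,"ty": 0,"tz": 0,"yaw": 0,"jaw": -1},{"tx": 0,"ty": 0,"tz": 0,"yaw": 0,"jaw": -1},{"tx": 0,"ty": 0,"tz": 0,"yaw": 0,"jaw": -1}]' --newtons 80

```text
clock: 11.2
position: [0.6165, -0.274, 0.0957]
ee_rot: [2.224, -0.001, -2.216]
force: [-0.8, 1.1, 6.8]
width: 0.0222
```

```bash
python3 - <<'E'
from h import *
s=observe();print(s["clock"],s["position"],s["width"],s["force"].round(1))
w=snapshot("wrist")["pixels"];a=snapshot("scene")["pixels"]
cv2.imwrite("pics/j.png",np.hstack([cv2.resize(a[190:350,110:270],(400,400)),cv2.resize(w,None,fx=.7,fy=.7)[-400:].repeat(1,0) if False else cv2.resize(w,(400,400))]))
E
```

```text
11.2 [ 0.61648566 -0.27395222  0.09573809] 0.0221628356620849 [-0.8  1.1  6.8]
```

View pics/j.png

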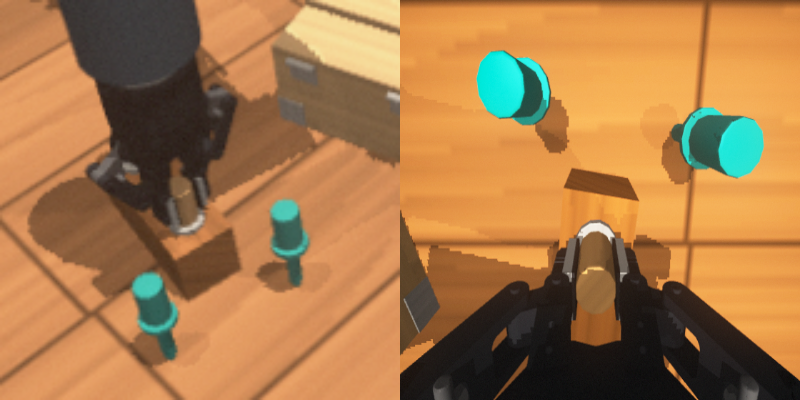

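Call:
apply_moves --moves '[{"tx": -0.1,"ty": 0,"tz": 0,"yaw": 0,"jaw": -1},{"tx": -0.25,"ty": 0,"tz": 0,"yaw": 0,"jaw": -1},{"tx": -0.4,"ty": 0,"tz": 0,"yaw": 0,"jaw": -1},{"tx": -0.6,"ty": 0,"tz": 0,"yaw": 0,"jaw": -1},{"tx": -0.8,"ty": 0,"tz": 0,"yaw": 0,"jaw": -1},{"tx": -0.82,"ty": -0.3,"tz": 0.03,"yaw": 0,"jaw": -1},{"tx": -0.82,"ty": -0.65,"tz": 0.07,"yaw": 0,"jaw": -1},{"tx": -0.82,"ty": -1,"tz": 0.1,"yaw": 0,"jaw": -1},{"tx": -0.82,"ty": -1,"tz": 0.1,"yaw": 0,"jaw": -1},{"tx": -0.82,"ty": -1,"tz": 0.1,"yaw": 0,"jaw": -1},{"tx": -0.82,"ty": -1,"tz": 0.1,"yaw": 0,"jaw": -1}]'

```text
clock: 12.4
position: [0.5952, -0.0722, 0.2577]
ee_rot: [2.221, 0.003, -2.22]
force: [0.1, -0.3, -1.2]
width: 0.0222
```

```bash
python3 - <<'E'
from h import *
import pickle
s=observe();print(s["clock"],s["position"],s["width"],s["force"].round(1))
w=snapshot("wrist");a=snapshot("scene");b=snapshot("top");pickle.dump((s,w,a,b),open("w3.pkl","wb"))
p0=np.array(s["position"]);ax=R.from_rotvec(s["ee_rot"]).as_matrix()[:,0]
pts=np.array([p0+ax*(.0907-h) for h in (0,.055,.061,.101)])
print(proj(w,pts,toworld(w,s)).round(1),proj(a,pts,toworld(a)).round(1),proj(b,pts,toworld(b)).round(1))
c=proj(a,pts,toworld(a))[1].astype(int);im=cv2.resize(a["pixels"][c[1]-40:c[1]+40,c[0]-40:c[0]+40],(480,480),interpolation=cv2.INTER_CUBIC)
for q in proj(a,pts,toworld(a)): cv2.circle(im,tuple(((q-c+40.5)*6).astype(int).tolist()),3,(0,0,255),-1)
q=proj(w,pts,toworld(w,s));c=q[2].astype(int);im2=cv2.resize(w["pixels"][c[1]-70:c[1]+70,c[0]-70:c[0]+70],(480,480),interpolation=cv2.INTER_CUBIC)
for k in q: cv2.circle(im2,tuple(((k-c+70)*480/140).astype(int).tolist()),3,(0,0,255),-1)
cv2.imwrite("pics/k.png",np.hstack([im,im2])[:, :])
E
```

```text
12.4 [ 0.59519798 -0.07215073  0.25772436] 0.022178635718483875 [ 0.1 -0.3 -1.2]
[[274.8 221.9]
 [275.2 254.8]
 [275.2 259.6]
 [275.7 303.3]] [[242.5 191.2]
 [240.6 171.4]
 [240.4 169.1]
 [238.9 153.6]] [[320.1 217.7]
 [323.7 216.9]
 [324.1 216.8]
 [327.1 216.2]]
```

View pics/k.png

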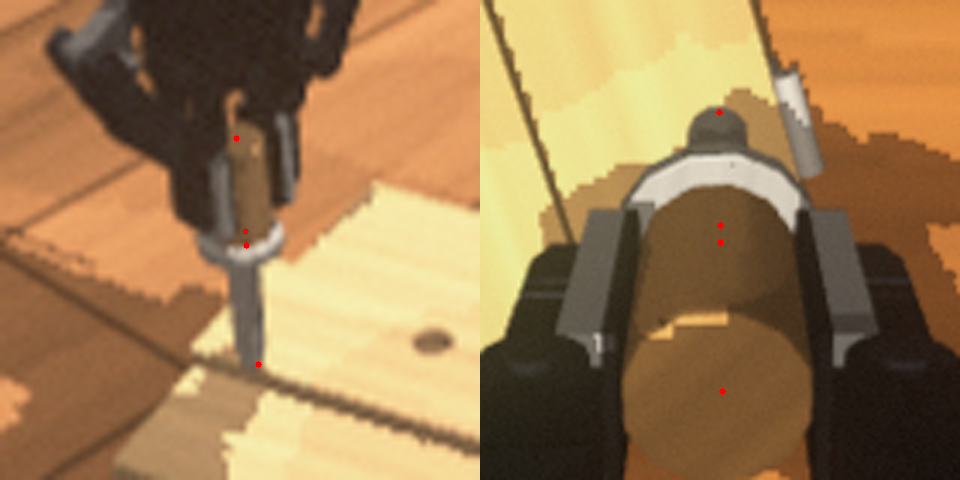

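Call:
apply_moves --moves '[{"tx": 0,"ty": -0.25,"tz": 0.015,"yaw": 0,"jaw": -1},{"tx": 0.05,"ty": -0.51,"tz": 0.03,"yaw": 0,"jaw": -1},{"tx": 0.1,"ty": -0.51,"tz": 0.03,"yaw": 0,"jaw": -1},{"tx": 0.18,"ty": -0.51,"tz": 0.03,"yaw": 0,"jaw": -1},{"tx": 0.18,"ty": -0.51,"tz": 0.03,"yaw": 0,"jaw": -1},{"tx": 0.18,"ty": -0.51,"tz": 0.03,"yaw": 0,"jaw": -1}]'

```text
clock: 13.15
position: [0.5895, 0.0272, 0.2213]
ee_rot: [-2.22, 0.002, 2.222]
force: [0.5, -0.2, -1.1]
width: 0.0222
```

```bash
cat > look.py <<'E'
from h import *
import sys
s=observe();print(s["clock"],s["position"],s["width"],s["force"].round(1))
w=snapshot("wrist");a=snapshot("scene")
p0=np.array(s["position"]);ax=R.from_rotvec(s["ee_rot"]).as_matrix()[:,0]
pts=np.array([p0+ax*(.0907-h) for h in (0,.055,.061,.101)]+[[.5889,.0298,.1142]])
out=[]
for d,W,h in ((a,toworld(a),40),(w,toworld(w,s),70)):
    q=proj(d,pts,W);c=q[1].astype(int);k=480/(2*h)
    im=cv2.resize(d["pixels"][c[1]-h:c[1]+h,c[0]-h:c[0]+h],(480,480),interpolation=cv2.INTER_CUBIC)
    if len(sys.argv)<3:
      for i,t in enumerate(q): cv2.circle(im,tuple(((t-c+h+.5)*k).astype(int).tolist()),2,(0,0,255) if i<4 else (255,0,0),-1)
    out.append(im)
cv2.imwrite(f"pics/{sys.argv[1]}.png",np.hstack(out))
E
python3 look.py l
```

```text
13.15 [0.58948561 0.02719511 0.2213403 ] 0.022158354320648693 [ 0.5 -0.2 -1.1]
```

View pics/l.png

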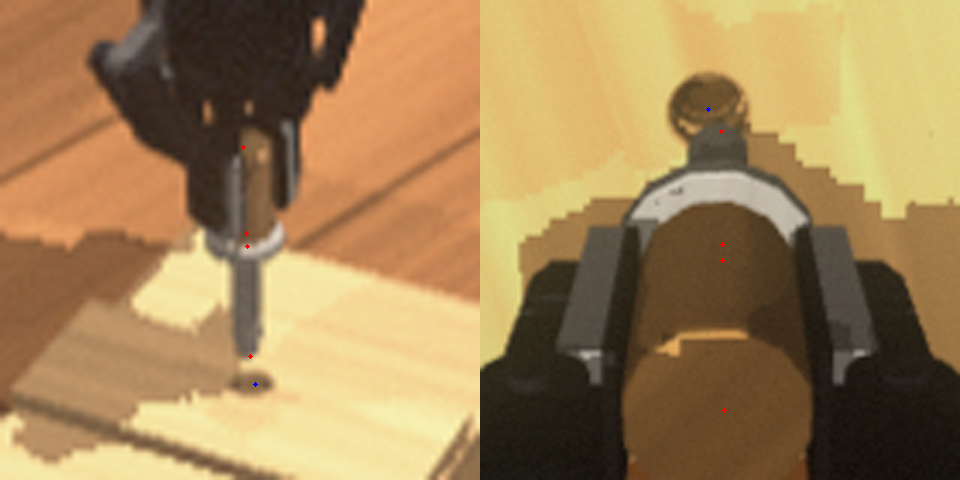

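Call:
apply_moves --moves '[{"tx": 0,"ty": -0.01,"tz": 0.003,"yaw": 0,"jaw": -1},{"tx": 0,"ty": -0.01,"tz": 0.003,"yaw": 0,"jaw": -1},{"tx": 0.05,"ty": -0.01,"tz": 0.003,"yaw": 0,"jaw": -1},{"tx": 0.09,"ty": -0.01,"tz": 0.003,"yaw": 0,"jaw": -1},{"tx": 0.12,"ty": -0.01,"tz": 0.003,"yaw": 0,"jaw": -1},{"tx": 0.14,"ty": -0.01,"tz": 0.003,"yaw": 0,"jaw": -1},{"tx": 0.14,"ty": -0.01,"tz": 0.003,"yaw": 0,"jaw": -1}]'

```text
clock: 13.95
position: [0.5883, 0.0304, 0.1923]
ee_rot: [2.219, -0.0, -2.223]
force: [0.2, -0.1, -1.2]
width: 0.0223
```

```bash
python3 look.py m x
```

```text
13.95 [0.58829234 0.03037594 0.19232648] 0.02226872362033883 [ 0.2 -0.1 -1.2]
```

View pics/m.png

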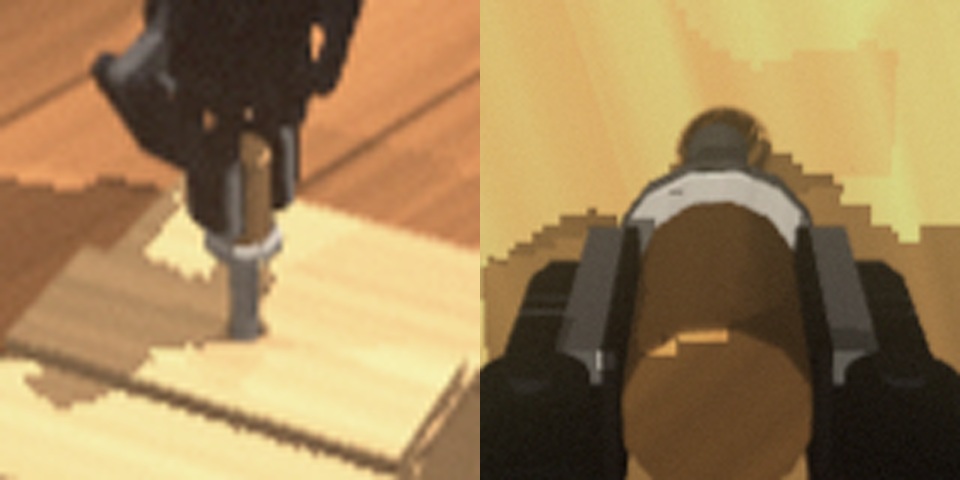

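Call:
apply_moves --moves '[{"tx": 0.03,"ty": 0.005,"tz": 0,"yaw": 0,"jaw": -1},{"tx": 0.07,"ty": 0.005,"tz": 0,"yaw": 0,"jaw": -1},{"tx": 0.11,"ty": 0.005,"tz": 0,"yaw": 0,"jaw": -1},{"tx": 0.15,"ty": 0.005,"tz": 0,"yaw": 0,"jaw": -1},{"tx": 0.18,"ty": 0.005,"tz": 0,"yaw": 0,"jaw": -1},{"tx": 0.2,"ty": 0.005,"tz": 0,"yaw": 0,"jaw": -1},{"tx": 0.2,"ty": 0.005,"tz": 0,"yaw": 0,"jaw": -1}]'

```text
clock: 14.75
position: [0.5885, 0.0294, 0.1526]
ee_rot: [2.22, -0.0, -2.222]
force: [-0.4, 0.0, -0.0]
width: 0.022
```

Call:
apply_moves --moves '[{"tx": 0.02,"ty": 0,"tz": 0,"yaw": 0,"jaw": -1},{"tx": 0.03,"ty": 0,"tz": 0,"yaw": 0,"jaw": -1},{"tx": 0.04,"ty": 0,"tz": 0,"yaw": 0,"jaw": -1},{"tx": 0.05,"ty": 0,"tz": 0,"yaw": 0,"jaw": -1},{"tx": 0.05,"ty": 0,"tz": 0,"yaw": 0,"jaw": -1}]'

```text
clock: 15.25
position: [0.5894, 0.03, 0.1461]
ee_rot: [2.225, 0.002, -2.217]
force: [-5.7, 2.8, 14.1]
width: 0.0221
```

Call:
apply_moves --moves '[{"tx": 0.01,"ty": 0,"tz": 0,"yaw": 0,"jaw": -1},{"tx": 0.015,"ty": 0,"tz": 0,"yaw": 0,"jaw": -1},{"tx": 0.015,"ty": 0,"tz": 0,"yaw": 0,"jaw": -1},{"tx": 0.015,"ty": 0,"tz": 0,"yaw": 0,"jaw": -1}]'

```text
clock: 15.65
position: [0.5895, 0.0299, 0.1458]
ee_rot: [2.227, 0.003, -2.215]
force: [-11.7, 5.3, 27.4]
width: 0.0221
```

```bash
python3 look.py n x; python3 - <<'E'
from h import *
cv2.imwrite("pics/n2.png",cv2.resize(snapshot("scene")["pixels"][110:340,130:370],None,fx=2.5,fy=2.5,interpolation=cv2.INTER_CUBIC));s=observe();print(s["clock"],s["force"],s["position"])
E
```

```text
15.65 [0.58947728 0.02994809 0.14578502] 0.02210309361886272 [-11.7   5.3  27.4]
15.8 [-11.62721288   4.96236495  27.08723626] [0.5894506  0.02996051 0.14579169]
```

View pics/n.png

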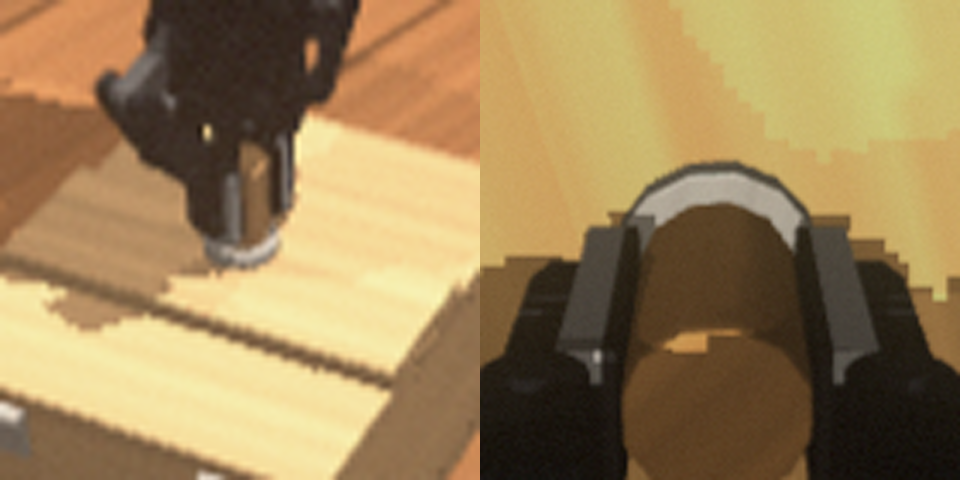

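View pics/n2.png

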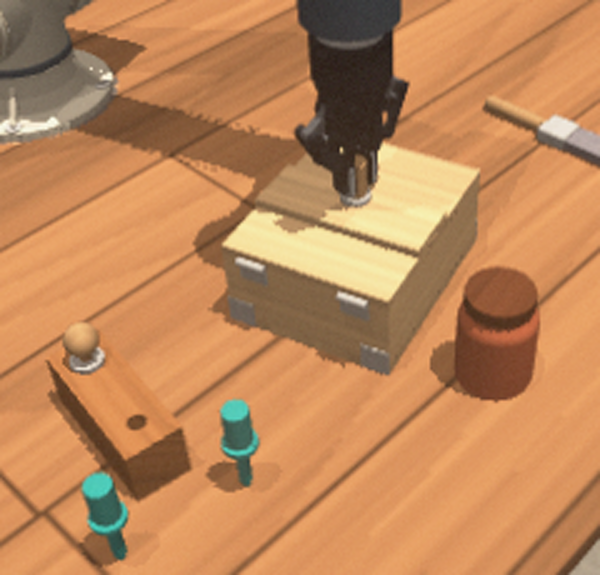

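```bash
python3 -c "
from bench import *
print(hand_in());s=observe();print(s['clock'],s['force'],s['position'],s['width'])"
```

```text
the job is handed in; nothing more can be done
None
the job is handed in; nothing more can be done
```

The case is closed and pinned. I handed the job in at about 15.8 s with the arm still gripping the pin and pressing it down. The hand-in gave no verdict, and no reading was possible afterwards.

**What I did:** I folded the under leaf shut first, then the over leaf on top of it. I took the straight-gripped wooden pin out of the stand, not the ball-knobbed plug or the turquoise look-alikes, and pushed it through both holes.

**Last checks, all before handing in:**
- **Downward push:** about 27 N and steady, against the roughly 9 N needed to hold the over leaf shut.
- **Flange:** the tool height was 145.8 mm, against 146.2 mm expected with the flange down. Raising the push from 14 N to 27 N moved it only 0.3 mm, so it is on a hard stop. The pictures show the flange flat on the lip.
- **Bystanders:** the plug, jar, brush and both turquoise pins look untouched in the final picture.

**What disagreed:**
- The scene camera put the gripped pin about 2 mm away from where the arm and wrist camera had it. I went by the wrist camera, and the pin entered without resistance.
- Pressing also produced a sideways force of about 12 N, which I left as it was.
- My first two move calls were refused for missing values and moved nothing.

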